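Unlock and hold open a label printer's head

ROBOT

A 6-joint arm with a two-finger parallel gripper is mounted at the origin on the work surface. World frame = base frame: x ahead of the robot, y to its left, z up, the work surface at z = 0. Lengths are in m, angles in rad, forces in N, time in s.
With the tool pointing down it reaches from about 0.325 to 0.875 m from the base axis. Payload 4.4 kg.
Tool frame: the origin (TCP) lies at the very end of the fingers, on their centre line; the grasp point (between the pads) lies 19 mm behind it; z points along the fingers, y is the line along which they close (so a half turn about z gives the same grasp; the last joint's range is limited). The gripper opens to 85 mm and grips with 20 to 120 N. Pads are 22 mm wide; open, the fingers measure 114 mm over their backs; the gripper's body (76 mm by 85 mm) begins 54 mm behind the grasp point. The pads swing forward as they close: fully open they stand 13 mm farther back than shut.
Start: joints at [1.177, 0.207, 1.542, -0, 1.393, -0.15], TCP at [0.139, 0.558, 0.231] pointing down, gripper open.
Joint ranges: [-2.73, 2.73], [-0.86, 2.22], [0.23, 2.46], [-1.11, 4.25], [0.08, 2.63], [-2.82, 2.82]. Speed limits (rad/s): [2.79, 2.79, 3.14, 3.14, 3.14, 3.14].

INTERFACE

Orientations are given as a rotation vector (axis times angle).
In Python, from workcell import arm gives the robot as it stands. The module is installed in compiled form; this text tells all that it offers.
- The arm moves only by the tool step_arm, never from a script. Its argument "increments" is a list that holds one entry, the list of rows, each a list of 7 numbers: the closure, from 0 (fully open) to 1 (shut), then the shift along the world's x, y, z in m, then the turn, a rotation vector about the world's x, y, z in degrees. In form: [[[fingers, dx, dy, dz, ax, ay, az], ...]]. A call has exactly 8 rows; each row shifts and turns the commanded pose from where the row before left it; what a row does not reach is not made up. A row lasts 1/8 s, in which the tool goes at most 62.5 mm and 10.7 degrees, less where a joint would pass 70% of its speed; a pose out of reach is approached as far as the arm can. A call with a gripper value outside its range is refused whole. The fingers move at their own pace and stop on an object; the grip force is fixed at half the most. Time passes only in rows, so rows that do not move let the fingers close, or fill a call up. It gives the time, the measured TCP pose, the force, the opening and the grip force at its end, in the units of the state.
- arm.observe(): the state, without advancing time (a new reading comes with each control period).
- arm.get_image(name): name is "scene" or "top" or "wrist"; returns a dict with "image" (420x560x3 uint8, red, green, blue), "fx", "fy", "cx", "cy" (pixels), "world_to_cam" (4x4, takes a point from world to camera coordinates); the wrist camera has in their place "hand_eye" (4x4, takes a point from camera to tool coordinates, whose origin is the TCP and whose axes are the flange's). Camera axes: x right, y down, z forward; pixel columns grow to the right and rows downward; lengths in m; the calibration is good to about 2 mm. A picture is of the moment at which its call begins: read the wrist's pose just before it. There is no depth.
- arm.job_done(): hands the job in; it is judged then, once.
Trained networks look in a picture, given as the dict that the camera call returned (one of the last four; its "shot" number tells which), for a name from the list of things; names that differ only in an ending like _2 or _b are one class to them, and where a whole thing is asked for, a point or a joint stands for the part that bears it (a point fixed in the world has none). Each returns a list of dicts, best first, with "p" (0 to 1); they miss things now and then, are a little off and sometimes report something else, mostly with a low value. They report only what shows in the picture. A call takes as long as a camera call.
- arm.search_frame(label, picture): "xy" ([column, row] in pixels, amid what is visible of it).
- arm.tip_of(label, picture): "xy" ([column, row] in pixels: a listed point, or the origin of a listed thing).
The state is a dict: "clock": time; "q": joint angles; "dq": joint speeds; "tau": joint torques, N m; "tool_pos": TCP position; "ee_rot": TCP orientation; "contact_force": force on the tool from outside, world axes, zero at the start; "wrist_torque": the same for the moment, N m; "grip_width": finger opening in m; "grasp_force": force on a finger pad.
Only numpy, scipy, OpenCV 4.12 (cv2) and the standard library are available. Lean on these libraries where they do the work, as an engineer would, in place of code of your own. Each camera call takes 0.05 s, during which the arm holds its last target. There are 200 camera calls.

TASK

A colleague is about to thread new labels into the label printer and needs its print head held open. First turn the printer's bar-shaped lock knob clockwise (seen from above) until it clicks over to its other rest position, and only then press the spring-return head lever's paddle down with the fingers, past its first two clicks, to the third and last one at its stop. Finish while still holding the paddle down there with the fingers (do not let go), and leave the things lying about where they are.

Things in the scene. Friction and masses are not known exactly. Their poses are not given: they have to be found in the camera images.
- printer: label printer fixed to the desk: a box with black foot and light grey top, 220 deep (x) x 250 wide (y), with a flat deck 110 mm above the desk over its front 150 mm (local x from -110 to +40 mm) and a 150 mm high hump over its rear 70 mm. Origin at the centre of its underside, front at local -x. Lock knob and head lever stand on the deck side by side, about 130 mm apart; which is on the left varies.
- lock_grip (a point): point on the lock knob's vertical axis at grip height, 37 mm above the deck; the frame turns with the knob, its x axis runs along the grip bar, z up. The knob is a black disc of 46 mm diameter with an upright grip bar across its top, 44 mm long (x), 14 mm thick (y), spanning from 12 to 44 mm above the deck, on a steel base disc of 70 mm diameter, 6 mm high.
- lock (a joint): angle of the lock knob in rad: 0 = locked, grows clockwise seen from above up to a stop at 1.2 = unlocked. A detent resists with up to 0.12 N m over the first half (most near 0.3), is balanced at 0.6, and past that drives the knob on to 1.2 by itself; let go short of 0.6 it springs back to 0. Unlocked means above 1.0.
- lever: head lever: steel arm with a black ribbed finger paddle on its end, 42 long x 40 wide x 8 mm thick, centred 75 mm from the hinge. Origin on the level hinge axis, 50 mm above the deck between two 64 mm high cheek plates, on the side away from the robot; the paddle points towards the robot (local -x), the hinge is along y. The arm rises 0.38 rad to the paddle at rest, slopes 0.28 rad down at the third click.
- paddle_top (a point): centre of the paddle's upper (pressed) face, about 81 mm above the deck at rest and 33 mm above the deck at the third click (49 mm of almost straight downward travel; it wanders less than 9 mm sideways). At rest its x axis is level and points to the hinge, its y axis lies across the paddle.
- lever_turn (a joint): angle of the head lever in rad: 0 = at rest (up), grows as the paddle is pressed down. Clicks at 0.22, 0.44 and 0.66, with the hard stop at 0.67. A spring always returns it to 0 when let go; pressing takes 3 N at the start, bumps of up to about 9 N on the way between clicks and about 7 N to hold at the third click.
- notepad: block of sticky notes, 50 x 70 x 12, lying on the printer's rear hump (mm); origin at the centre of its underside. A bystander, not to be disturbed.
- phone: mobile phone 75 x 150 x 9, lying on the desk (mm); origin at the centre of its underside. A bystander, not to be disturbed.
- mouse: white round computer mouse, 62 across, 34 high (mm); origin at the centre of its underside. A bystander, not to be disturbed.
- mug: white mug, 80 across, 90 high, with a handle (mm); origin at the centre of its underside. A bystander, not to be disturbed.
- stapler: stapler, 140 long, 36 wide, 44 high (mm); origin at the centre of its underside. A bystander, not to be disturbed.
- label_roll: roll of paper labels lying flat, 90 across, 50 high, hole 38 (mm); origin at the centre of its underside. A bystander, not to be disturbed.
- dispenser: black tape dispenser block, 60 x 150 x 50 (mm); origin at the centre of its underside. A bystander, not to be disturbed.

How it is judged:
On the way, in this order (a step that is already met when the one before it is completed fails the run):
1. the lock knob is turned clockwise until it has clicked over, the lever still up (value of joint lock above 1 rad and value of joint lever_turn below 0.15 rad), for 0.2 s.
2. the fingers hold the paddle down at the third click (value of joint lever_turn above 0.6 rad and contact force between the fingers and lever above 2.5 N), for 0.5 s.
At the end, for the whole second after the job is handed in: lock knob clicked over (above 1.0 rad) and the lever at its third click (above 0.60 rad), carried by the fingers pressing on the paddle with more than 2.5 N, all through the last second (all of step 2 and value of joint lock above 1 rad); the arm keeps its last pose, push and grip.
It fails at once if the lever is pressed (over 0.15 rad) while the head is still locked (value of joint lock below 0.9 rad and value of joint lever_turn above 0.15 rad).
It fails at once if a bystander is moved by more than 30 mm (distance of any of notepad, phone, mouse, mug, stapler, label_roll, dispenser from where it was at the start of the episode above 0.03 m).
It also fails if it takes over 42 s, if anything falls off the work surface, if the arm or the gripper's body presses on something with over 40 N, if the wrist force passes 120 N, or if a joint passes its speed limit or range.

## Working session

There is one attempt and no reset: what is moved stays moved. The work goes in short steps, Python scripts to look and compute and a tool call to move; the robot and the scene stay as the last step left them, time stands still between calls to the robot, and variables do not carry over. Pictures are saved under pics/ and viewed, at most 10 in all, crops included, and the job is handed in when it is done.

Besides the shell and the picture viewer there is one more tool, called as name(argument=value, ...) on one line, values as JSON. step_arm: Moves the arm, as the interface text tells. Its arguments: {"type":"object","properties":{"increments":{"type":"array","items":{"type":"array","items":{"type":"array","items":{"type":"number"}}}}},"required":["increments"]}

```bash
mkdir -p pics; cat > h.py <<'E'
import numpy as np, cv2
from workcell import arm
from scipy.spatial.transform import Rotation as R
def ray(im,xy):
    T=np.linalg.inv(im["world_to_cam"]); 
    d=T[:3,:3]@np.array([(xy[0]-im["cx"])/im["fx"],(xy[1]-im["cy"])/im["fy"],1]); return T[:3,3],d/np.linalg.norm(d)
def atz(im,xy,z):
    o,d=ray(im,xy); return o+d*(z-o[2])/d[2]
def tri(rs):
    A=sum(np.eye(3)-np.outer(d,d) for o,d in rs); b=sum((np.eye(3)-np.outer(d,d))@o for o,d in rs)
    p=np.linalg.solve(A,b); return p,[np.linalg.norm(np.cross(p-o,d)) for o,d in rs]
def save(im,n): cv2.imwrite(f"pics/{n}.png",cv2.cvtColor(im["image"],cv2.COLOR_RGB2BGR))
E
python3 - <<'E'
from h import *
np.set_printoptions(precision=4,suppress=True)
ims={n:arm.get_image(n) for n in("scene","top")}
s=arm.observe(); print(s["clock"],s["tool_pos"],s["ee_rot"],s["contact_force"])
for n,im in ims.items():
    save(im,n+"0")
    for l in ("printer","lock_grip","paddle_top","lever"):
        print(n,l,[(np.round(d["xy"],1),round(d["p"],2)) for d in arm.tip_of(l,im)][:3])
for l in ("lock_grip","paddle_top","lever","printer"):
    try:
        print(l,tri([ray(im,arm.tip_of(l,im)[0]["xy"]) for im in ims.values()]))
    except Exception as e: print(e)
E
```

```text
0.1 [0.1385 0.5573 0.2302] [-0.3819 -3.1177  0.0032] [-0.2462 -0.3521  0.3018]
scene printer [(array([291.8, 274.3]), 0.66), (array([301.3, 206.4]), 0.38)]
scene lock_grip [(array([269.7, 255.2]), 0.77)]
scene paddle_top [(array([303.4, 204.7]), 0.82)]
scene lever [(array([315.9, 233.5]), 0.83)]
top printer [(array([287.2, 165. ]), 0.57), (array([310.8, 161.6]), 0.51)]
top lock_grip [(array([309.8, 162.1]), 0.64)]
top paddle_top [(array([268.4, 183.8]), 0.78)]
top lever [(array([267.9, 161.4]), 0.72), (array([276.1, 130.3]), 0.15)]
lock_grip (array([ 0.6103, -0.0949,  0.1349]), [np.float64(0.0006813042815757366), np.float64(0.0006813042815757041)])
paddle_top (array([0.5416, 0.0224, 0.2013]), [np.float64(0.0015138257290186134), np.float64(0.001513825729018667)])
lever (array([0.6106, 0.0258, 0.1642]), [np.float64(0.0033803865909314062), np.float64(0.0033803865909314743)])
printer (array([ 0.6272, -0.0354,  0.0147]), [np.float64(0.004766389655362863), np.float64(0.004766389655362919)])
```

```bash
python3 - <<'E'
import cv2
a=cv2.imread("pics/scene0.png");b=cv2.imread("pics/top0.png")
cv2.imwrite("pics/c1.png",cv2.resize(b[90:250,200:400],(800,600+40)[:2] if 0 else (750,600),interpolation=cv2.INTER_CUBIC))
E
```

```text
(no output)
```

View pics/scene0.png

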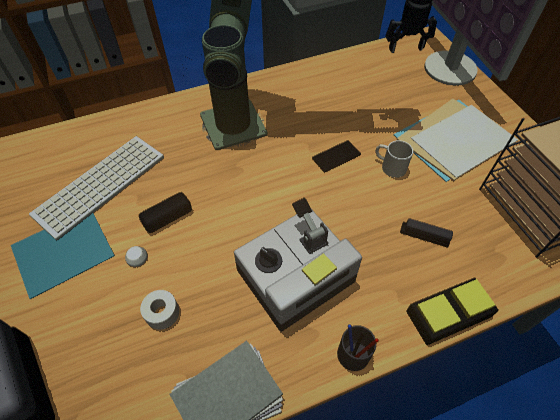

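View pics/c1.png

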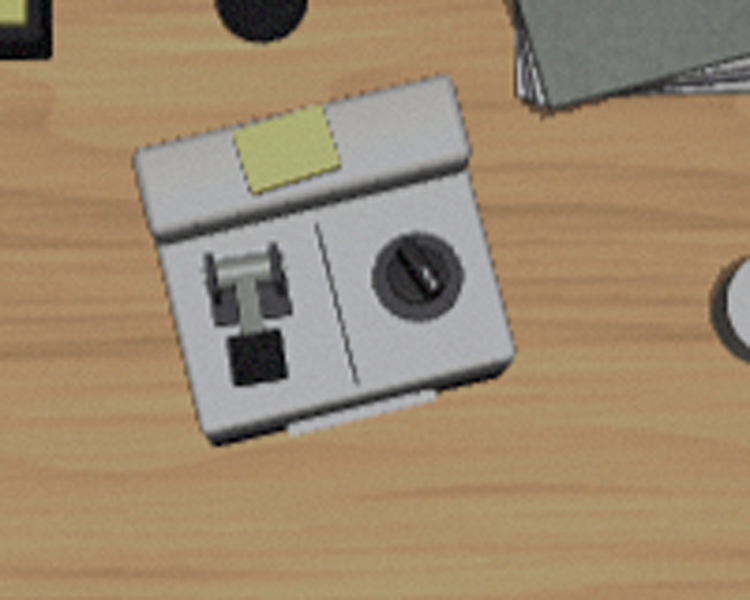

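The scene shows the printer at centre. In the top crop the lever is on the left with its paddle at about (258,358), and the knob is on the right at about (417,277). Its grip bar runs from upper left to lower right, about 38° from world x. I'll move over the knob for a wrist view.

step_arm(increments=[[[0.5, 0.035, -0.048, 0.01, 0, 0, 4], [0.5, 0.035, -0.048, 0.01, 0, 0, 4], [0.5, 0.035, -0.048, 0.01, 0, 0, 4], [0.5, 0.035, -0.048, 0.01, 0, 0, 4], [0.5, 0.035, -0.048, 0.01, 0, 0, 4], [0.5, 0.035, -0.048, 0.01, 0, 0, 4], [0.5, 0.035, -0.048, 0.01, 0, 0, 4], [0.5, 0.035, -0.048, 0.01, 0, 0, 4]]])

```text
clock: 1.9
tool_pos: [0.4197, 0.1723, 0.312]
ee_rot: [-0.496, 3.101, 0.0]
contact_force: [0.6, 1.9, -0.2]
grip_width: 0.0424
grasp_force: 0.0
```

step_arm(increments=[[[0.5, 0.035, -0.048, 0, 0, 0, 4], [0.5, 0.035, -0.048, 0, 0, 0, 4], [0.5, 0.035, -0.048, 0, 0, 0, 4], [0.5, 0.03, -0.048, 0, 0, 0, 4], [0.5, 0.03, -0.048, 0, 0, 0, 4], [0.5, 0, -0.02, 0, 0, 0, 0], [0.5, 0, 0, 0, 0, 0, 0], [0.5, 0, 0, 0, 0, 0, 0]]])

```text
clock: 2.9
tool_pos: [0.5832, -0.0846, 0.3115]
ee_rot: [-1.025, 2.969, 0.001]
contact_force: [-0.4, -0.1, -0.5]
grip_width: 0.043
grasp_force: 0.0
```

```bash
cat >> h.py <<'E'
np.set_printoptions(precision=4,suppress=True)
def wrist():
    s=arm.observe(); im=arm.get_image("wrist"); T=np.eye(4)
    T[:3,:3]=R.from_rotvec(s["ee_rot"]).as_matrix(); T[:3,3]=s["tool_pos"]
    im["world_to_cam"]=np.linalg.inv(T@im["hand_eye"]); return im
def st():
    s=arm.observe(); m=R.from_rotvec(s["ee_rot"]).as_matrix()
    print(s["clock"],"tcp",s["tool_pos"],"z",m[:,2],"y yaw",np.degrees(np.arctan2(m[1,1],m[0,1])),"F",s["contact_force"],"w",s["grip_width"],s["grasp_force"],"q",np.array(s["q"]))
E
python3 - <<'E'
from h import *
st(); w=wrist(); save(w,"w1"); t=arm.get_image("top"); s=arm.get_image("scene"); print(w["hand_eye"])
for l,z in (("lock_grip",.147),("paddle_top",.191),("lever",.16)):
    rs=[]
    for n,im in (("w",w),("t",t),("s",s)):
        r=arm.tip_of(l,im)
        if r: rs.append(ray(im,r[0]["xy"])); print(l,n,r[0]["xy"],r[0]["p"],atz(im,r[0]["xy"],z))
    if len(rs)>1: print(tri(rs))
E
```

```text
2.9 tcp [ 0.5832 -0.0846  0.3115] z [ 0.      0.0008 -1.    ] y yaw 128.08187082649647 F [-0.4135 -0.1228 -0.4777] w 0.04298319783838219 0.0 q [-0.2912  0.188   1.399   0.0008  1.5549 -2.5267]
[[ 0.0006 -0.9636 -0.2673  0.0683]
 [ 1.      0.0006  0.      0.0007]
 [ 0.0001 -0.2673  0.9636 -0.1428]
 [ 0.      0.      0.      1.    ]]
lock_grip w [243.5, 203.9] 0.58 [ 0.6095 -0.0978  0.147 ]
lock_grip s [269.1, 254.7] 0.62 [ 0.6145 -0.0986  0.147 ]
(array([ 0.6111, -0.0973,  0.1405]), [np.float64(0.00010217284968800212), np.float64(0.00010217284968799256)])
paddle_top w [407.6, 240.4] 0.82 [0.5409 0.02   0.191 ]
paddle_top t [267.3, 182.8] 0.44 [0.5455 0.0243 0.191 ]
paddle_top s [303.7, 204.5] 0.61 [0.5352 0.0281 0.191 ]
(array([0.5418, 0.0226, 0.1968]), [np.float64(0.005208188852380629), np.float64(0.0030843797848789474), np.float64(0.003977246534262375)])
lever w [355.6, 290.3] 0.96 [0.6083 0.0336 0.16  ]
lever t [266.0, 158.6] 0.51 [0.6183 0.0279 0.16  ]
lever s [314.1, 234.0] 0.75 [0.6089 0.0256 0.16  ]
(array([0.6116, 0.027 , 0.1669]), [np.float64(0.005904829924198326), np.float64(0.005010649942965046), np.float64(0.00345297918358883)])
```

View pics/w1.png

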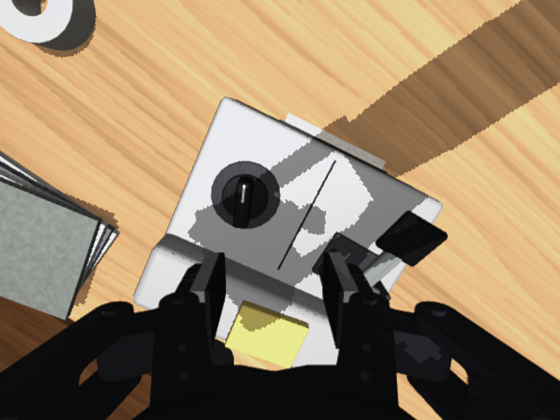

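The wrist view shows the knob at (245,197), with its bar nearly vertical from (240,225) to (244,180), so it is about in line with the finger gap. I'll check the centre and angle using the known discs.

```bash
python3 - <<'E'
from h import *
w=wrist()
for p,z in (((211,195),.116),((280,195),.116),((246,161),.116),((246,229),.116)): print(atz(w,p,z))
g=cv2.cvtColor(w["image"],cv2.COLOR_RGB2GRAY)[150:240,200:295]
g=cv2.resize(cv2.LUT(g,np.clip(np.arange(256)*3,0,255).astype(np.uint8)),None,fx=6,fy=6,interpolation=cv2.INTER_CUBIC)
cv2.imwrite("pics/w2.png",g)
E
```

```text
[ 0.6307 -0.1275  0.116 ]
[ 0.5884 -0.0735  0.116 ]
[ 0.5821 -0.1203  0.116 ]
[ 0.6377 -0.0787  0.116 ]
```

View pics/w2.png

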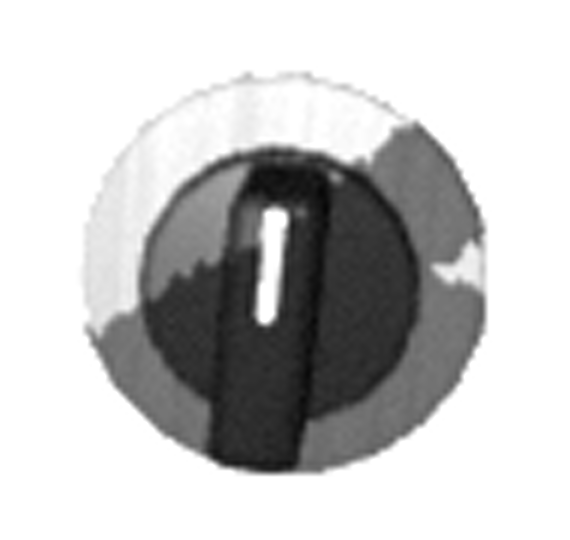

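step_arm(increments=[[[0.5, 0.009, -0.005, -0.03, 0, 0, -2], [0.5, 0.009, -0.005, -0.03, 0, 0, -2], [0.5, 0.009, -0.004, -0.03, 0, 0, -1], [0.5, 0, 0, -0.03, 0, 0, 0], [0.5, 0, 0, -0.03, 0, 0, 0], [0.5, 0, 0, -0.023, 0, 0, 0], [0.5, 0, 0, -0.01, 0, 0, 0], [0.5, 0, 0, 0, 0, 0, 0]]])

```text
clock: 4.55
tool_pos: [0.6105, -0.0999, 0.1278]
ee_rot: [0.893, -3.011, -0.001]
contact_force: [-0.1, 0.4, 0.1]
grip_width: 0.0429
grasp_force: 0.0
```

```bash
python3 - <<'E'
from h import *
st(); w=wrist(); save(w,"w3")
E
```

```text
4.55 tcp [ 0.6105 -0.0999  0.1278] z [-0.0013  0.0004 -1.    ] y yaw 123.02908312177937 F [-0.1496  0.4489  0.1023] w 0.042907669864963596 0.0 q [-0.3021  0.3957  1.5229  0.      1.2242 -2.4493]
```

View pics/w3.png

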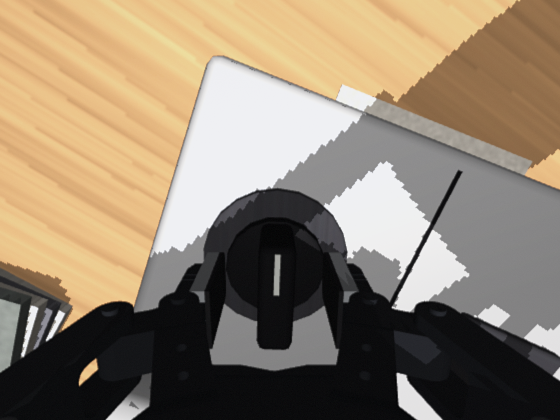

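The bar at (276,290) is centred between the fingers and parallel to them. I'll close, then turn clockwise.

step_arm(increments=[[[1, 0, 0, 0, 0, 0, 0], [1, 0, 0, 0, 0, 0, 0], [1, 0, 0, 0, 0, 0, 0], [1, 0, 0, 0, 0, 0, 0], [1, 0, 0, 0, 0, 0, 0], [1, 0, 0, 0, 0, 0, -4], [1, 0, 0, 0, 0, 0, -4], [1, 0, 0, 0, 0, 0, -4]]])

```text
clock: 5.6
tool_pos: [0.6109, -0.099, 0.13]
ee_rot: [-0.571, 3.089, 0.002]
contact_force: [-2.7, 3.8, 4.9]
grip_width: 0.0133
grasp_force: 58.2
```

step_arm(increments=[[[1, 0, 0, 0, 0, 0, -7], [1, 0, 0, 0, 0, 0, -7], [1, 0, 0, 0, 0, 0, -7], [1, 0, 0, 0, 0, 0, -7], [1, 0, 0, 0, 0, 0, -7], [1, 0, 0, 0, 0, 0, -7], [1, 0, 0, 0, 0, 0, -7], [1, 0, 0, 0, 0, 0, -5]]])

```text
clock: 6.6
tool_pos: [0.6109, -0.0989, 0.13]
ee_rot: [0.895, 3.011, 0.003]
contact_force: [-3.2, 3.8, 5.4]
grip_width: 0.0129
grasp_force: 58.4
```

```bash
python3 - <<'E'
from h import *
st(); print(arm.observe()["wrist_torque"]); w=wrist(); save(w,"w4")
E
```

```text
6.6 tcp [ 0.6109 -0.0989  0.13  ] z [ 0.0006  0.0015 -1.    ] y yaw 56.88084862758435 F [-3.1906  3.7802  5.437 ] w 0.012880799200640053 58.365676403045654 q [-0.301   0.3927  1.522   0.0017  1.2268 -1.2944]
[ 0.5615  0.5348 -0.026 ]
```

View pics/w4.png

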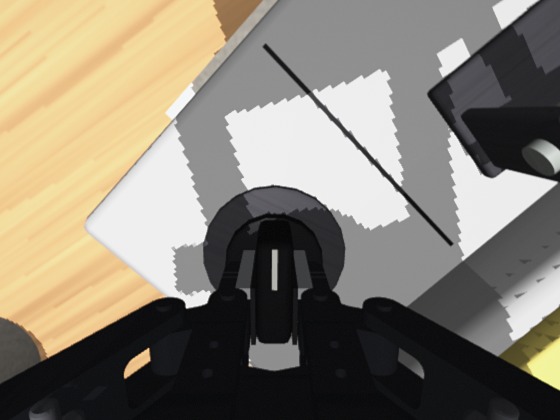

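The knob turned with the gripper by 66°. The bar mark is still vertical between the pads. I'll release it, lift, and move over the paddle with the fingers shutting.

step_arm(increments=[[[0.5, 0, 0, 0, 0, 0, 0], [0.5, 0, 0, 0, 0, 0, 0], [0.5, 0, 0, 0, 0, 0, 0], [0.5, 0, 0, 0.02, 0, 0, 0], [0.5, 0, 0, 0.06, 0, 0, 0], [0.5, 0, 0, 0.06, 0, 0, 0], [0.8, 0, 0, 0.04, 0, 0, 5], [1, -0.01, 0.02, 0, 0, 0, 10]]])

```text
clock: 7.65
tool_pos: [0.6038, -0.0817, 0.316]
ee_rot: [0.483, 3.091, -0.003]
contact_force: [-0.3, 0.1, -1.1]
grip_width: 0.0072
grasp_force: 0.0
```

step_arm(increments=[[[1, -0.02, 0.03, 0, 0, 0, 8], [1, -0.02, 0.03, 0, 0, 0, 8], [1, -0.015, 0.03, 0, 0, 0, 8], [1, 0, 0.01, 0, 0, 0, 8], [1, 0, 0, 0, 0, 0, 0], [1, 0, 0, 0, 0, 0, 0], [1, 0, 0, 0, 0, 0, 0], [1, 0, 0, 0, 0, 0, 0]]])

```text
clock: 8.65
tool_pos: [0.5459, 0.0194, 0.3082]
ee_rot: [0.381, -3.118, 0.0]
contact_force: [0.2, 0.5, 0.5]
grip_width: -0.0001
grasp_force: 0.0
```

```bash
python3 - <<'E'
from h import *
st(); w=wrist(); save(w,"w5"); t=arm.get_image("top"); s=arm.get_image("scene")
for l,z in (("lock_grip",.147),("paddle_top",.191),("lever",.16)):
    rs=[]
    for n,im in (("w",w),("t",t),("s",s)):
        r=arm.tip_of(l,im)
        if r: rs.append(ray(im,r[0]["xy"])); print(l,n,r[0]["xy"],r[0]["p"],atz(im,r[0]["xy"],z))
    if len(rs)>1: print(tri(rs))
E
```

```text
8.65 tcp [0.5459 0.0194 0.3082] z [-0.0003 -0.     -1.    ] y yaw 103.95049329433274 F [0.2091 0.4948 0.5466] w -0.00012241052465110318 0.0 q [-0.1228  0.0957  1.5099 -0.0001  1.5362 -1.9371]
lock_grip w [130.9, 229.2] 0.66 [ 0.6117 -0.0989  0.147 ]
lock_grip t [310.4, 160.2] 0.76 [ 0.6133 -0.0954  0.147 ]
lock_grip s [272.8, 252.8] 0.8 [ 0.613  -0.0881  0.147 ]
(array([ 0.6124, -0.0938,  0.1507]), [np.float64(0.004474385778661442), np.float64(0.0013265076850411844), np.float64(0.0056191877247707914)])
paddle_top w [272.4, 195.5] 0.79 [0.5393 0.0172 0.191 ]
paddle_top t [269.7, 183.9] 0.74 [0.5424 0.018  0.191 ]
paddle_top s [301.3, 207.9] 0.95 [0.5426 0.0182 0.191 ]
(array([0.5413, 0.0181, 0.1889]), [np.float64(0.001676254934438238), np.float64(0.0013755740278983918), np.float64(0.0007713321249044895)])
lever w [272.6, 262.9] 0.87 [0.6071 0.0341 0.16  ]
lever t [270.0, 181.8] 0.26 [0.5531 0.0183 0.16  ]
lever s [318.1, 233.1] 0.92 [0.6103 0.036  0.16  ]
(array([0.5889, 0.0317, 0.1461]), [np.float64(0.022478527688220753), np.float64(0.035370861750244724), np.float64(0.016016240081872864)])
```

View pics/w5.png

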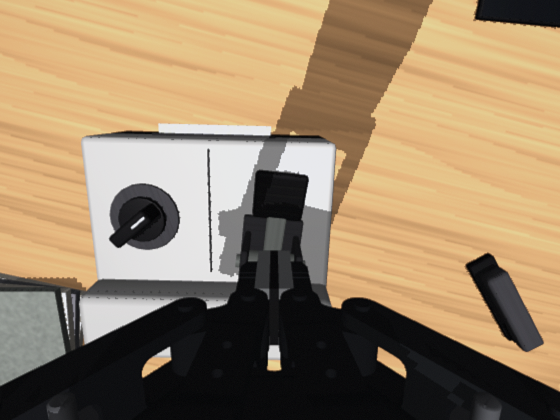

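The paddle shows at (280,195), square to the tool, and the knob bar has clearly turned. Its position (0.541, 0.018, 0.189) matches the expected 0.191 height. I'll press about 3 mm outward of centre.

step_arm(increments=[[[1, -0.004, -0.001, -0.02, 0, 0, 0], [1, -0.004, -0.001, -0.025, 0, 0, 0], [1, 0, 0, -0.03, 0, 0, 0], [1, 0, 0, -0.02, 0, 0, 0], [1, 0, 0, -0.01, 0, 0, 0], [1, 0, 0, -0.01, 0, 0, 0], [1, 0, 0, -0.01, 0, 0, 0], [1, 0, 0, 0, 0, 0, 0]]])

```text
clock: 10.25
tool_pos: [0.5381, 0.018, 0.1833]
ee_rot: [-0.384, 3.117, -0.0]
contact_force: [0.0, 0.6, 2.0]
grip_width: 0.0
grasp_force: 0.7
```

step_arm(increments=[[[1, 0, 0, -0.005, 0, 0, 0], [1, 0, 0, -0.005, 0, 0, 0], [1, 0, 0, -0.005, 0, 0, 0], [1, 0, 0, -0.005, 0, 0, 0], [1, 0, 0, -0.005, 0, 0, 0], [1, 0, 0, -0.004, 0, 0, 0], [1, 0, 0, 0, 0, 0, 0], [1, 0, 0, 0, 0, 0, 0]]])

```text
clock: 11.25
tool_pos: [0.5375, 0.0178, 0.1548]
ee_rot: [0.384, -3.117, 0.0]
contact_force: [-5.3, -0.5, 7.8]
grip_width: -0.0
grasp_force: 4.2
```

step_arm(increments=[[[1, 0, 0, -0.002, 0, 0, 0], [1, 0, 0, -0.002, 0, 0, 0], [1, 0, 0, -0.002, 0, 0, 0], [1, 0, 0, -0.002, 0, 0, 0], [1, 0, 0, -0.001, 0, 0, 0], [1, 0, 0, 0, 0, 0, 0], [1, 0, 0, 0, 0, 0, 0], [1, 0, 0, 0, 0, 0, 0]]])

```text
clock: 12.25
tool_pos: [0.5387, 0.018, 0.1461]
ee_rot: [-0.383, 3.116, -0.001]
contact_force: [-1.5, 0.3, 6.0]
grip_width: 0.0007
grasp_force: 3.4
```

```bash
python3 - <<'E'
from h import *
st(); t=arm.get_image("scene"); save(t,"s6")
im=cv2.imread("pics/s6.png")[180:320,220:380]; cv2.imwrite("pics/s6c.png",cv2.resize(im,None,fx=4,fy=4,interpolation=cv2.INTER_CUBIC))
E
```

```text
12.25 tcp [0.5387 0.018  0.1461] z [ 0.0021 -0.0001 -1.    ] y yaw 104.02854389425185 F [-1.5421  0.2718  6.0307] w 0.000653701588908781 3.444420739747329 q [-0.1274  0.2161  1.717   0.0002  1.2064 -1.9431]
```

View pics/s6c.png

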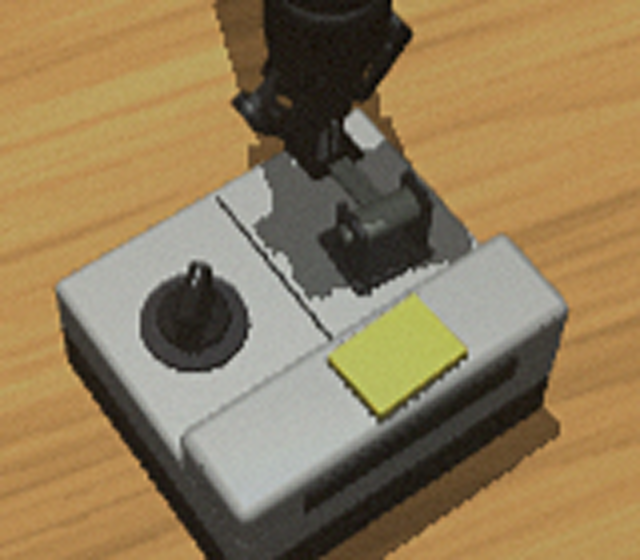

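The crop shows the fingers on the lowered paddle at about (330,165), the knob turned, and the notepad in place. The force hasn't jumped yet, so I'll keep going down to the stop.

step_arm(increments=[[[1, 0, 0, -0.001, 0, 0, 0], [1, 0, 0, -0.001, 0, 0, 0], [1, 0, 0, -0.001, 0, 0, 0], [1, 0, 0, -0.001, 0, 0, 0], [1, 0, 0, 0, 0, 0, 0], [1, 0, 0, 0, 0, 0, 0], [1, 0, 0, 0, 0, 0, 0], [1, 0, 0, 0, 0, 0, 0]]])

```text
clock: 13.3
tool_pos: [0.5391, 0.018, 0.1445]
ee_rot: [-0.384, 3.115, -0.001]
contact_force: [-6.6, 0.2, 18.4]
grip_width: -0.0001
grasp_force: 9.6
```

step_arm(increments=[[[1, 0, 0, -0.001, 0, 0, 0], [1, 0, 0, 0, 0, 0, 0], [1, 0, 0, 0, 0, 0, 0], [1, 0, 0, 0, 0, 0, 0], [1, 0, 0, 0, 0, 0, 0], [1, 0, 0, 0, 0, 0, 0], [1, 0, 0, 0, 0, 0, 0], [1, 0, 0, 0, 0, 0, 0]]])

```text
clock: 14.3
tool_pos: [0.5392, 0.018, 0.1444]
ee_rot: [-0.384, 3.115, -0.001]
contact_force: [-8.1, 0.1, 21.0]
grip_width: 0.0003
grasp_force: 11.9
```

The force rose while the height stayed at 0.144, so the lever is at its hard stop and the pose is steady.

```bash
python3 -c "
from workcell import arm
print(arm.job_done())"
```

```text
the job is handed in; nothing more can be done
None
```

I turned the lock knob 66° clockwise with the gripper and it stayed over after release. I then pressed the paddle down to its hard stop, and the fingers were holding it there with about 21 N when I handed the job in at about 14 s; no verdict came back.

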